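Refit the dust-extractor controller's battery and hold its reset

TASK

Lay the fresh battery pack flat in the open battery bay of the dust-extractor controller, fully down, with the pack's orange contact end at the end of the bay marked orange, and let it go. Then take the red-handled pin punch out of the tool block, reach its tip through the yellow-ringed hole in the controller and press the recessed reset button fully down without forcing it. Finish while you are still holding the button down with the punch in the gripper, and leave the battery cover, the other tools and everything else on the bench where they are.

Things in the scene. Friction and masses are not known exactly. Their poses are not given: they have to be found in the camera images.
- controller: dust-extractor controller fixed to the bench by four small ears; 160 mm (x) by 240 mm (y), origin under its centre at bench level. Left part (+y), light grey, 34 mm high: the open battery bay. Right part (y -120 to -20 mm): dark control pod, 50 mm high, with lamps, rocker switch and reset hole. Behind its far (+x) edge a stub aerial and a conduit stub, under 46 mm high
- bay (a point): centre of the bay's floor, 16 mm above the bench; x points to its contact end. Open pocket 94 mm (x) by 52 mm (y), 18 mm deep. In the middle of each long side a finger scoop, 50 mm long (x), 30 mm wide (outwards in y), 26 mm deep (8 mm deeper than the bay floor), takes fingers that hold the pack across its width at mid-length
- bay_contacts (a point): middle of the bay's contact end at floor level, 47 mm in +x from bay; three brass strips on the end wall, and an orange stripe on the light-grey face next to it
- pack_center (a point): centre of the loose battery pack, half-way up (12 mm above its underside); black slab 88 mm (x) by 46 mm (y) by 24 mm tall, about 0.16 kg, lying on the bench right side up; x points to its contact end, which is orange all round
- pack_contacts (a point): middle of the pack's contact end at its underside, 44 mm in +x from the pack's centre and 12 mm below it
- tool_block: light wooden block fixed to the bench, 210 mm (x) by 70 mm (y) by 70 mm tall, origin under its centre; three holes in a row along its x, 65 mm apart, the middle one at its centre. Red pin punch, yellow screwdriver and wooden awl stand in them, in any order
- punch_grip (a point): middle of the pin punch's red handle, on its axis; z points to the punch's top. Handle round, 16 mm thick, reaching 40 mm below this point (it rests on the block's top; this point starts 110 mm above the bench) and 40 mm above. Below it a steel shank, 11 mm thick, 25 mm long, then a pin, 6 mm thick, 35 mm long; these 60 mm hang in a 14 mm hole of the block: lift straight out. 75 g
- punch_tip (a point): lower end of the punch's pin, 100 mm below punch_grip along the punch's axis
- reset_hole (a point): centre of the round reset hole at the upper face of the control pod, 50 mm above the bench, ringed in yellow; hole 15 mm across, vertical. The red button at its bottom is 13 mm across, its face 22 mm below this point when up
- reset_button (a joint): the recessed reset button: 0 when up, 0.005 m when fully down (against a hard stop). Springs back: it needs about 3 N to start and 6 N to stay fully down, much more than the punch weighs
- cover: removed battery cover, light-grey plastic lid 130 x 120 x 12 mm lying flat on the bench; not part of the job
- screwdriver: screwdriver with a fat yellow handle (24 mm thick, 75 mm tall) standing in another hole of the tool block; not part of the job
- awl: awl with a dark wooden bulb handle (27 mm thick, 62 mm tall) standing in another hole of the tool block; not part of the job
- maple_block: drilled maple practice block, 130 x 85 x 20 mm, lying flat; not part of the job
- glue: yellow glue bottle with an orange cap, 56 mm across, 170 mm tall, standing; not part of the job
- tape: yellow tape measure, 72 x 40 x 62 mm; not part of the job
- try_square: try square lying flat, 115 mm dark wooden stock and 150 mm steel blade; not part of the job
- bench_brush: bench brush with green handle and black bristles, about 250 mm long, 40 mm high; not part of the job
Things that resemble listed ones, but are neither listed nor needed, are in the scene too. Of the things that look like the part that bears pack_center, the middle-sized one is meant.

How it is judged (in metres and radians):
On the way, in this order (a step that is already met when the one before it is completed fails the run):
1. the pack lies flat and fully down in the bay, contact end to contact end, and is let go (horizontal distance between pack_center and bay below 0.007 m and z of pack_center in the frame of bay between 0.009 and 0.015 m and angle between pack_center's own z axis and vertical below 0.06 rad and horizontal distance between pack_contacts and bay_contacts below 0.012 m and contact force between the fingers and pack below 0.3 N and linear speed of pack below 0.02 m/s), for 0.2 s.
2. the punch is lifted out of the tool block (z of punch_tip in the frame of tool_block above 0.075 m and contact force between the fingers and punch above 1 N), for 0.1 s.
3. the punch, through the hole, presses the reset button down (value of joint reset_button above 0.004 m and horizontal distance between punch_tip and reset_hole below 0.008 m and z of punch_tip in the frame of reset_hole below -0.022 m and contact force between punch and controller above 2.5 N and contact force between the fingers and punch above 2 N and horizontal distance between pack_center and bay below 0.007 m and z of pack_center in the frame of bay between 0.009 and 0.015 m and angle between pack_center's own z axis and vertical below 0.06 rad and horizontal distance between pack_contacts and bay_contacts below 0.012 m), for 0.3 s.
At the end, for the whole second after the job is handed in: reset button over 4 of its 5 mm down, pressed with over 2.5 N by the punch, its tip in the hole (within 8 mm of the axis, over 22 mm deep), still gripped and still; pack in the bay within 7 mm of its centre and 3 mm of its floor, level within 0.06 rad, contact ends within 12 mm (all of step 3 and linear speed of punch below 0.01 m/s); the arm keeps its last pose, push and grip.
It fails at once if the battery cover was moved more than 30 mm or knocked over (distance of cover from where it was at the start of the episode above 0.03 m or angle between cover's own z axis and vertical above 0.5 rad).
It fails at once if the screwdriver or the awl was moved more than 30 mm or knocked over (distance of any of screwdriver, awl from where it was at the start of the episode above 0.03 m or angle between any of screwdriver, awl's own z axis and vertical above 0.5 rad).
It fails at once if another thing on the bench was moved more than 30 mm or knocked over (distance of any of maple_block, glue, tape, try_square, bench_brush from where it was at the start of the episode above 0.03 m or angle between any of maple_block, glue, tape, try_square, bench_brush's own z axis and vertical above 0.5 rad).
It fails at once if the punch was forced against the controller with more than 40 N (contact force between punch and controller above 40 N).
It also fails if it takes over 58 s, if anything falls off the work surface, if the arm or the gripper's body presses on something with over 40 N, if the wrist force passes 120 N, or if a joint passes its speed limit or range.

ROBOT

A 6-joint arm with a two-finger parallel gripper is mounted at the origin on the work surface. World frame = base frame: x ahead of the robot, y to its left, z up, the work surface at z = 0. Lengths are in m, angles in degrees, forces in N, time in s.
With the tool pointing down it reaches from about 0.35 to 0.875 m from the base axis. Payload 4.2 kg.
Tool frame: the origin (TCP) lies on the front face of the gripper's body, between the roots of the fingers; the fingertips stand finger_overhang ahead of it and the grasp point (between the pads) lies 51 mm ahead of it (finger_overhang is the distance from the TCP to the fingertips, in m); z points along the fingers, y is the line along which they close (so a half turn about z gives the same grasp; the last joint's range is limited). The gripper opens to 87 mm and grips with 3 to 60 N. Pads are 19 mm wide; open, the fingers measure 117 mm over their backs; the gripper's body (75 mm by 190 mm) begins 51 mm behind the grasp point.
Start: joints at [-57.892, 22.042, 0.453, 0, -68.411, -14.817], TCP at [0.186, -0.597, 0.292] pointing down, gripper open.
Joint ranges: [-179.83, 179.83], [-69.29, 118.12], [-61.27, 80.66], [-181.25, 117.63], [-171.15, -9.14], [-177.46, 177.46]. Speed limits (degrees/s): [159.86, 159.86, 180, 180, 180, 180].

INTERFACE

Orientations are given as a 3x3 rotation matrix whose columns are the frame's x, y, z axes.
In Python, from station import sense, capture, camera_model, finish_job, finger_overhang gives the robot as it stands. The module is installed in compiled form; this text tells all that it offers.
- The arm moves only by the tool jog_arm, never from a script. Its argument "rows" is a list that holds one entry, the list of rows, each a list of 4 numbers: the shift along the tool's x, y, z in m, then the turn about the tool's z in rad. A call has 1 to 20 rows; each row shifts and turns the commanded pose from where the row before left it, along the tool's axes as they then stand; what a row does not reach is not made up. A row lasts 1/8 s, in which the tool goes at most 62.5 mm and 10.7 degrees, less where a joint would pass 70% of its speed; a pose out of reach is approached as far as the arm can. A call is refused whole if a number of a shift passes 0.0625 or a number of a turn 0.188, either way. A call with a gripper value outside its range is refused whole. "claw" is the opening, from 0 (shut) to 1 (fully open), set as the call begins (left out, the last holds). The fingers move at their own pace and stop on an object; the grip force is fixed at half the most. Time passes only in rows, so rows that do not move let the fingers close. It gives the time, the measured TCP pose, the force, the opening and the grip force at its end, in the units of the state.
- sense(): the state, without advancing time (a new reading comes with each control period).
- capture(name): name is "side" or "top" or "wrist"; returns the picture (480x640x3 uint8, red, green, blue); there is no depth.
- camera_model(name): a dict with "fovy" (degrees; the focal length in pixels is half the picture's height over the tangent of half this angle, whatever the lens; pixels are square), "cx", "cy" (the principal point, pixels), "k1" (the pictures are not rectified: a ray, as slopes to the right and down, at radius r is drawn at 1 + k1 r^2 times it, then the intrinsics apply), "eye" and "rotation" of the camera in the world. Camera axes: x right, y down, z forward; pixel columns grow to the right and rows downward; lengths in m; the calibration is good to about 2 mm. A picture is of the moment at which its call begins: read the wrist's pose just before it. camera_model takes no time and is no camera call; for the wrist camera it gives the pose at the moment of the call.
- finish_job(): hands the job in; it is judged then, once.
The state is a dict: "time_s": time; "joints": joint angles; "joint_velocities": joint speeds; "effort": joint torques, N m; "tcp_pos": TCP position; "ee_rot": TCP orientation; "wrist_force": force on the tool from outside, world axes, zero at the start; "moment": the same for the moment, N m; "gripper_width": opening from 0.0 (shut) to 1.0 (fully open); "gripper_force": force on a finger pad.
Only numpy, scipy, OpenCV 4.12 (cv2) and the standard library are available. Lean on these libraries where they do the work, as an engineer would, in place of code of your own. Each camera call takes 0.05 s, during which the arm holds its last target. There are 200 camera calls.

## Working session

There is one attempt and no reset: what is moved stays moved. The work goes in short steps, Python scripts to look and compute and a tool call to move; the robot and the scene stay as the last step left them, time stands still between calls to the robot, and variables do not carry over. Pictures are saved under pics/ and viewed, at most 10 in all, crops included, and the job is handed in when it is done.

Besides the shell and the picture viewer there is one more tool, called after "Request:" in YAML: its name, and indented under it one key for each argument. jog_arm: Moves the arm, as the interface text tells. Its arguments: {"type":"object","properties":{"rows":{"type":"array"},"claw":{"type":"number"}},"required":["rows"]}

```bash
mkdir -p pics; cat > h.py <<'E'
import numpy as np, cv2
from station import *
def cam(n):
    m=camera_model(n); f=240/np.tan(np.radians(m['fovy'])/2)
    return m,f
def ray(m,u,v):
    f=240/np.tan(np.radians(m['fovy'])/2)
    K=np.array([[f,0,m['cx']],[0,f,m['cy']],[0,0,1.]])
    p=cv2.undistortPoints(np.array([[[u,v]]],float),K,np.array([m['k1'],0,0,0.]))[0,0]
    d=np.array(m['rotation'])@np.array([p[0],p[1],1]); return np.array(m['eye']),d
def onz(m,u,v,z):
    e,d=ray(m,u,v); return e+d*(z-e[2])/d[2]
def proj(m,P):
    f=240/np.tan(np.radians(m['fovy'])/2)
    c=np.array(m['rotation']).T@(np.array(P)-np.array(m['eye'])); x,y=c[:2]/c[2]; s=1+m['k1']*(x*x+y*y)
    return m['cx']+f*x*s, m['cy']+f*y*s
def save(n,a): cv2.imwrite('pics/'+n+'.png',a[:,:,::-1])
E
python3 - <<'E'
from h import *
print(finger_overhang if not callable(finger_overhang) else finger_overhang())
for n in('top','side','wrist'):
    m=camera_model(n); print(n,m)
    a=capture(n); save(n+'0',a); np.save(n+'0.npy',a)
print(sense())
E
```

```text
0.0697
top {'fovy': 44.54291297154215, 'cx': 329.1968860356559, 'cy': 230.03912149175113, 'k1': -0.143802572175846, 'eye': array([0.34011836, 0.00759167, 1.85762635]), 'rotation': array([[-2.23223573e-02, -9.91037560e-01,  1.31705229e-01],
       [-9.99747002e-01,  2.24920489e-02, -1.99267470e-04],
       [-2.76483890e-03, -1.31676356e-01, -9.91288905e-01]])}
side {'fovy': 45.88453996013939, 'cx': 324.43470198319955, 'cy': 241.4370753018472, 'k1': 0.0220812697256465, 'eye': array([0.00162065, 1.00070445, 1.10152089]), 'rotation': array([[-0.87808307, -0.30575848,  0.36807862],
       [-0.47812641,  0.59135496, -0.64938005],
       [-0.01911166, -0.74619774, -0.66544998]])}
wrist {'fovy': 63.513496874013796, 'cx': 327.683104064, 'cy': 241.49570786999607, 'k1': -0.01615520513949918, 'eye': array([ 0.10846014, -0.62065964,  0.38366414]), 'rotation': array([[-0.29742742,  0.91211484,  0.28210539],
       [ 0.9547414 ,  0.28340149,  0.09029096],
       [ 0.00240664,  0.29619271, -0.95512517]])}
{'time_s': 0.15, 'joints': array([-5.78918988e+01,  2.20801745e+01,  3.97722990e-01, -2.06253981e-02,
       -6.84120354e+01, -1.48161534e+01]), 'joint_velocities': array([-0.02501786, -0.10572411,  0.18961258,  0.02659259,  0.05176705,
        0.06097613]), 'effort': array([-1.16804582e-03, -3.91052270e+01,  1.87588423e+01,  4.22229677e+00,
        1.24140439e-02, -1.42404906e-04]), 'tcp_pos': array([ 0.18568882, -0.5964194 ,  0.29141527]), 'ee_rot': array([[-9.54841996e-01, -2.97113466e-01, -5.92986471e-04],
       [-2.97114041e-01,  9.54840702e-01,  1.57476608e-03],
       [ 9.83234111e-05,  1.67983739e-03, -9.99998584e-01]]), 'wrist_force': array([-0.39640739, -0.02626102,  0.65325453]), 'moment': array([ 0.03647903, -0.0092703 , -0.00286593]), 'gripper_force': 0.0, 'gripper_width': 0.9992320640247498}
```

View pics/top0.png

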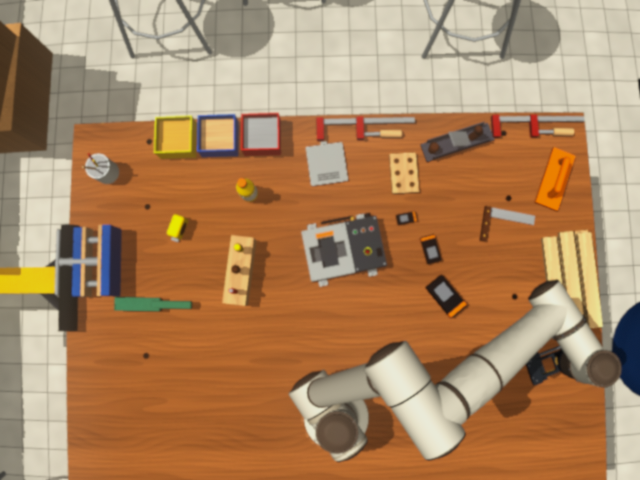

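View pics/side0.png

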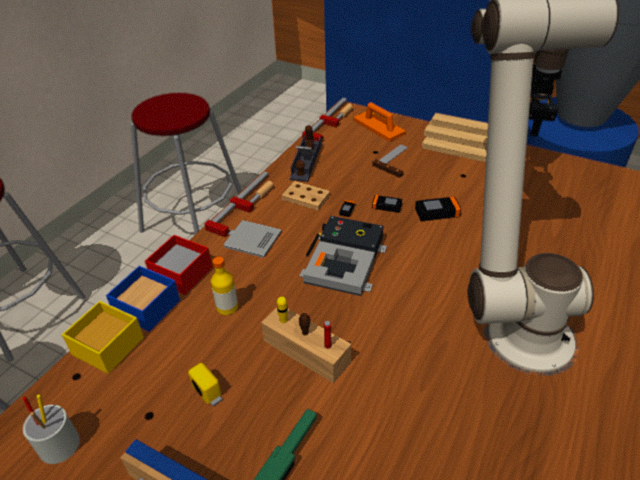

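Top view shows three black pack-like things with orange ends: (406,218) small, (431,250) middle, (446,295) large. The middle-sized one should be the 88x46 pack. The red punch is at about (232,291), the yellow-ringed hole at about (368,251) and the orange bay stripe at about (324,235). I'll check the sizes and confirm in a crop.

```bash
python3 - <<'E'
from h import *
m=camera_model('top'); a=np.load('top0.npy')
c=cv2.resize(a[195:325,295:475],None,fx=4.4,fy=4.4,interpolation=cv2.INTER_CUBIC); save('crop1',c)
for n,u,v,z in [('small',406,218,.02),('mid',431,250,.024),('large',446,295,.03),('hole',368,251,.05),('stripe',324,235,.034),('bay',327,251,.016),('punch',232,291,.15),('awl',236,268,.13),('scr',238,247,.14)]:
    print(n,onz(m,u,v,z).round(3))
g=a.astype(int).max(2)<75
lab=cv2.connectedComponentsWithStats(g[195:325,380:475].astype(np.uint8))
for s,ct in zip(lab[2],lab[3]):
    if s[4]>40: print(s+[380,195,0,0,0],ct+[380,195])
E
```

```text
small [ 0.617 -0.238  0.02 ]
mid [ 0.513 -0.312  0.024]
large [ 0.37  -0.353  0.03 ]
hole [ 0.512 -0.112  0.05 ]
stripe [0.567 0.024 0.034]
bay [0.518 0.016 0.016]
punch [0.394 0.295 0.15 ]
awl [0.463 0.286 0.13 ]
scr [0.524 0.278 0.14 ]
[  380   195    95   130 11516] [426.66420632 258.51849601]
[397 213  16  11  72] [405.20833333 218.625     ]
[380 240   5  27  79] [381.2278481  254.83544304]
[422 239  19  25 212] [430.95283019 250.47169811]
[427 276  35  37 471] [444.43949045 294.59235669]
```

View pics/crop1.png

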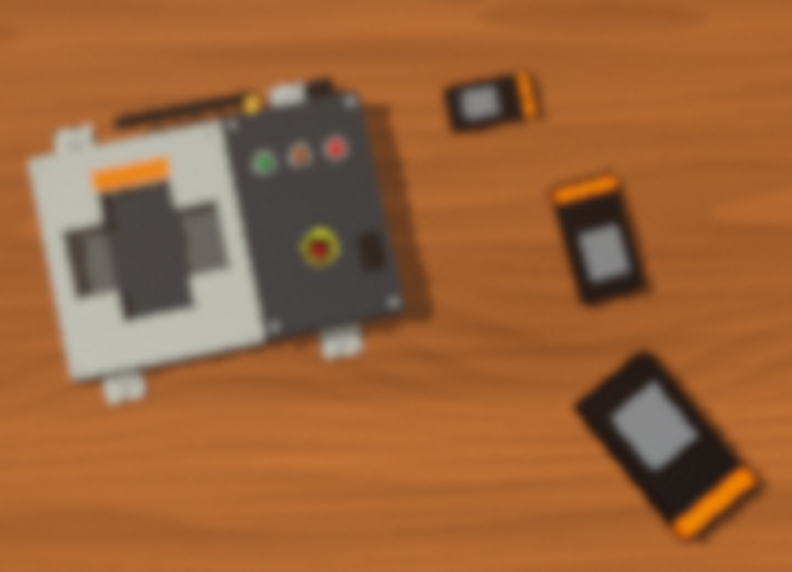

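Candidates: small (406,218), middle (431,250) and large (446,295). The crop shows the middle one about 26 px long (≈ 85 mm), which fits the 88 mm pack. Its orange end points to +x, yaw ≈ 15°. The bay's orange stripe is also at the +x end, at crop (130,175), with the yellow-ringed hole at crop (320,247). I'll move above the pack.

Request:
jog_arm:
  rows:
    - [[-0.05, 0.022, 0, 0], [-0.05, 0.022, 0, 0], [-0.05, 0.022, 0, 0], [-0.05, 0.022, 0, 0], [-0.05, 0.022, 0, 0], [-0.05, 0.022, 0, 0], [-0.05, 0.022, 0, 0], [-0.045, 0.022, 0, 0], [0, 0, 0, 0], [0, 0, 0, 0]]
  claw: 1

```text
time_s: 1.4
tcp_pos: [0.5103, -0.3112, 0.2918]
ee_rot: [[-0.955, -0.298, -0.001], [-0.298, 0.955, 0.0], [0.001, 0.001, -1.0]]
wrist_force: [0.1, 0.1, 0.2]
gripper_width: 1.002
gripper_force: 0.0
```

```bash
python3 - <<'E'
from h import *
s=sense();print(s['time_s'],s['tcp_pos'],s['ee_rot'].round(3).tolist(),s['joints'].round(1))
m=camera_model('wrist'); a=capture('wrist'); save('w1',a); np.save('w1.npy',a); np.save('w1m.npy',m,allow_pickle=True)
E
```

```text
1.4 [ 0.51034582 -0.31118813  0.29182034] [[-0.955, -0.298, -0.001], [-0.298, 0.955, 0.0], [0.001, 0.001, -1.0]] [-15.9  19.4  -3.6  -0.  -67.1 -56.8]
```

View pics/w1.png

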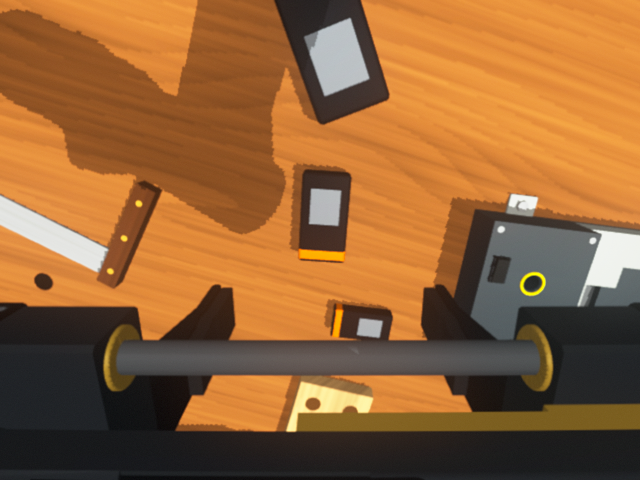

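Wrist view: the pack is at about (325,215), top face from (303,171) to (346,262), orange end at row ~255. It already lies nearly along the tool axis. The reset hole is visible at (533,284). Measuring the pack.

```bash
python3 - <<'E'
from h import *
m=np.load('w1m.npy',allow_pickle=True).item(); a=np.load('w1.npy')
h=cv2.cvtColor(a,cv2.COLOR_RGB2HSV)
o=((h[...,0]<22)&(h[...,1]>230)&(h[...,2]>200)).astype(np.uint8); o[:,:285]=0;o[:,360:]=0;o[:240]=0;o[270:]=0
n,l,st,c=cv2.connectedComponentsWithStats(o); i=1+st[1:,4].argmax(); print(st[i])
d=((a.max(2)<70)).astype(np.uint8); d[:160]=0;d[268:]=0;d[:,:292]=0;d[:,:] = d; d[:,362:]=0
both=((l==i)|(d>0)).astype(np.uint8); 
gl=((h[...,1]<60)&(a.min(2)>130)).astype(np.uint8); gl[:165]=0;gl[260:]=0;gl[:,:295]=0;gl[:,360:]=0
for nm,mk in(('orange',(l==i)),('label',gl)):
    p=cv2.findNonZero(mk.astype(np.uint8)); r=cv2.minAreaRect(p); b=cv2.boxPoints(r)
    W=np.array([onz(m,*q,.024)[:2] for q in b]); print(nm,b.round(1).tolist(),W.round(4).tolist(),W.mean(0).round(4),[np.linalg.norm(W[k]-W[k-1]).round(4) for k in range(4)])
    e=[W[k]-W[k-1] for k in range(4)]; print([np.degrees(np.arctan2(x[1],x[0])).round(1) for x in e])
for q in [(303,171),(351,173),(346,262),(299,261)]: print(onz(m,*q,.024).round(4))
hh=onz(m,533,284,.05); print('hole',hh)
E
```

```text
[298 249  47  13 397]
orange [[297.3999938964844, 257.8999938964844], [298.1000061035156, 248.8000030517578], [344.5, 252.0], [343.8999938964844, 261.1000061035156]] [[0.5644, -0.3252], [0.5552, -0.3272], [0.5448, -0.2828], [0.554, -0.2805]] [ 0.5546 -0.3039] [np.float64(0.0459), np.float64(0.0095), np.float64(0.0456), np.float64(0.0095)]
[np.float64(-76.9), np.float64(-167.7), np.float64(103.1), np.float64(14.3)]
label [[308.3999938964844, 223.1999969482422], [310.8999938964844, 188.10000610351562], [340.5, 190.1999969482422], [338.0, 225.3000030517578]] [[0.5274, -0.3249], [0.4943, -0.3323], [0.488, -0.3053], [0.5209, -0.2972]] [ 0.5076 -0.3149] [np.float64(0.0284), np.float64(0.0339), np.float64(0.0277), np.float64(0.0339)]
[np.float64(-76.9), np.float64(-167.5), np.float64(103.2), np.float64(13.8)]
[ 0.4813 -0.3438  0.024 ]
[ 0.4698 -0.301   0.024 ]
[ 0.5543 -0.2782  0.024 ]
[ 0.5671 -0.3229  0.024 ]
hole [ 0.51423883 -0.1076561   0.05      ]
```

Pack centre is (0.5165,-0.3128), yaw 13.1°, orange width 46 mm as specified. I'll descend with the fingertips stopping about 3 mm above the bench.

Request:
jog_arm:
  rows:
    - [[-0.0055, -0.0034, 0.03, 0.073], [0, 0, 0.05, 0], [0, 0, 0.05, 0], [0, 0, 0.05, 0], [0, 0, 0.03, 0], [0, 0, 0.009, 0], [0, 0, 0, 0]]

```text
time_s: 2.33
tcp_pos: [0.5167, -0.3137, 0.0736]
ee_rot: [[-0.974, -0.226, 0.0], [-0.226, 0.974, -0.0], [-0.0, -0.0, -1.0]]
wrist_force: [0.9, -0.3, 0.3]
gripper_width: 0.999
gripper_force: 0.0
```

Request:
jog_arm:
  rows:
    - [[0, 0, 0, 0], [0, 0, 0, 0], [0, 0, 0, 0], [0, 0, 0, 0], [0, 0, 0, 0], [0, 0, 0, 0]]
  claw: 0.4

```text
time_s: 3.08
tcp_pos: [0.5169, -0.3129, 0.0734]
ee_rot: [[-0.974, -0.227, 0.0], [-0.227, 0.974, -0.0], [-0.0, -0.0, -1.0]]
wrist_force: [0.2, 1.3, 1.5]
gripper_width: 0.524
gripper_force: 30.0
```

Gripped, opening ≈ 45.6 mm. Lifting and moving to a spot where the wrist camera sees the bay.

Request:
jog_arm:
  rows:
    - [[0, 0, -0.03, 0], [0, 0, -0.05, 0], [0, 0, -0.05, 0], [0, 0, -0.05, 0], [-0.025, 0.043, -0.02, 0], [-0.025, 0.043, 0, 0], [-0.025, 0.043, 0, 0], [-0.025, 0.043, 0, 0], [-0.025, 0.043, 0, 0], [-0.02, 0.042, 0, 0], [0, 0, 0, 0], [0, 0, 0, 0]]

```text
time_s: 4.58
tcp_pos: [0.5994, -0.0297, 0.2726]
ee_rot: [[-0.974, -0.227, -0.002], [-0.227, 0.974, -0.0], [0.002, 0.0, -1.0]]
wrist_force: [-0.3, -0.2, -2.5]
gripper_width: 0.526
gripper_force: 30.0
```

```bash
python3 - <<'E'
from h import *
s=sense();print(s['time_s'],s['tcp_pos'],s['ee_rot'].round(3).tolist(),s['gripper_width'])
m=camera_model('wrist'); a=capture('wrist'); save('w2',a); np.save('w2.npy',a); np.save('w2m.npy',m,allow_pickle=True)
E
```

```text
4.575 [ 0.59937883 -0.0297281   0.27261118] [[-0.974, -0.227, -0.002], [-0.227, 0.974, -0.0], [0.002, 0.0, -1.0]] 0.5258282759060859
```

View pics/w2.png

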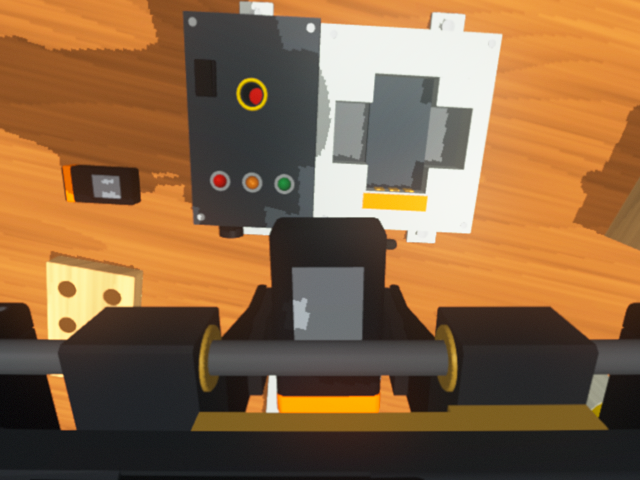

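Wrist view: bay rim corners are at about (376,73), (439,77), (428,192) and (367,190). Scoop outer corners are (336,100), (332,161), (472,109) and (465,169). The orange stripe is at (395,202), the yellow ring at (252,95), and the pack sits straight in the gripper. Next: compute.

```bash
python3 - <<'E'
from h import *
m=np.load('w2m.npy',allow_pickle=True).item(); a=np.load('w2.npy'); h=cv2.cvtColor(a,cv2.COLOR_RGB2HSV)
sub=lambda pts,z: np.array([onz(m,*q,z)[:2] for q in pts])
P=sub([(376,73),(439,77),(428,192),(367,190)],.034); S=sub([(336,100),(332,161),(465,169),(472,109)],.034)
for W in(P,S):
    e=[W[k]-W[k-1] for k in range(4)]; print(W.mean(0).round(4),[np.linalg.norm(x).round(4) for x in e],[np.degrees(np.arctan2(x[1],x[0])).round(1) for x in e])
def box(mk,z):
    r=cv2.minAreaRect(cv2.findNonZero(mk.astype(np.uint8))); b=cv2.boxPoints(r); W=sub(b,z)
    e=[W[k]-W[k-1] for k in range(4)]; print(r[0],W.mean(0).round(4),[np.linalg.norm(x).round(4) for x in e],[np.degrees(np.arctan2(x[1],x[0])).round(1) for x in e])
k=(h[...,0]<25)&(h[...,1]>200)&(h[...,2]>180); k[:194]=0;k[213:]=0;k[:,:355]=0;k[:,435:]=0; box(k,.034)
y=(h[...,0]>24)&(h[...,0]<35)&(h[...,1]>150)&(h[...,2]>150); y[:65]=0;y[125:]=0;y[:,:225]=0;y[:,285:]=0; box(y,.05)
# light grey face outline and pod corner screws
print('screws',sub([(192,22),(310,28),(200,217)],.05).round(4).tolist())
# face outer edge corners
W=sub([(501,35),(470,233)],.034);print('outer edge',W,np.linalg.norm(W[0]-W[1]),np.degrees(np.arctan2(*(W[1]-W[0])[::-1])))
# pack in hand: orange end (pack top at tcp.. z ~ .2728-.073+.024)
k=(h[...,0]<22)&(h[...,1]>220)&(h[...,2]>150); k[:385]=0;k[420:]=0;k[:,:265]=0;k[:,395:]=0; box(k,.2236)
print(sub([(272,219),(384,219)],.2236))
# light-grey pixels contour edges of pocket
E
```

```text
[0.5168 0.0145] [np.float64(0.0932), np.float64(0.0502), np.float64(0.092), np.float64(0.0526)] [np.float64(-169.6), np.float64(99.9), np.float64(11.9), np.float64(-78.7)]
[0.517  0.0138] [np.float64(0.1107), np.float64(0.0485), np.float64(0.1129), np.float64(0.0483)] [np.float64(-80.3), np.float64(9.5), np.float64(99.8), np.float64(-167.8)]
(394.462646484375, 201.74813842773438) [0.5719 0.0235] [np.float64(0.0548), np.float64(0.0122), np.float64(0.0542), np.float64(0.0123)] [np.float64(-79.7), np.float64(-168.2), np.float64(100.3), np.float64(14.6)]
(251.5, 94.0) [ 0.5139 -0.1092] [np.float64(0.023), np.float64(0.0219), np.float64(0.023), np.float64(0.0224)] [np.float64(-170.6), np.float64(103.0), np.float64(10.6), np.float64(-77.0)]
screws [[0.4748, -0.1601], [0.4594, -0.0755], [0.6187, -0.1346]]
outer edge [[0.42698644 0.06779246]
 [0.58363037 0.0968398 ]] 0.15931436860325593 10.505338801856631
(328.5, 402.0) [ 0.635 -0.021] [np.float64(0.0106), np.float64(0.044), np.float64(0.0106), np.float64(0.0448)] [np.float64(-169.1), np.float64(103.1), np.float64(15.5), np.float64(-76.9)]
[[ 0.559336   -0.06047955]
 [ 0.54977945 -0.01953607]]
```

Bay centre is (0.5172, 0.0141), yaw 10.4°, and the pocket measures 93x51 mm, as expected. The pack sits about 1 mm back in the grip. Moving above the bay, pack bottom just above the rim.

Request:
jog_arm:
  rows:
    - [[0.03, 0.03, 0, 0.047], [0.0391, 0.0313, 0.03, 0], [0, 0, 0.05, 0], [0, 0, 0.04, 0], [0, 0, 0.03, 0], [0, 0, 0, 0], [0, 0, 0, 0]]

```text
time_s: 5.5
tcp_pos: [0.5206, 0.016, 0.1245]
ee_rot: [[-0.984, -0.18, 0.002], [-0.18, 0.984, 0.0], [-0.002, -0.0, -1.0]]
wrist_force: [-0.0, 0.1, -2.5]
gripper_width: 0.526
gripper_force: 30.0
```

```bash
python3 - <<'E'
from h import *
s=sense();print(s['time_s'],s['tcp_pos'],s['ee_rot'].round(3).tolist(),s['gripper_width'])
m=camera_model('wrist'); a=capture('wrist'); b=capture('side'); 
c=cv2.resize(b[200:320,270:430],(640,480),interpolation=cv2.INTER_CUBIC)
save('w3',np.hstack([cv2.resize(a,(400,300)),cv2.resize(c,(400,300))])); np.save('w3.npy',a)
R=s['ee_rot'];t=s['tcp_pos']
np.save('w3m.npy',m,allow_pickle=True)
E
```

```text
5.5 [0.52057182 0.01595052 0.12447282] [[-0.984, -0.18, 0.002], [-0.18, 0.984, 0.0], [-0.002, -0.0, -1.0]] 0.526129313740987
```

View pics/w3.png

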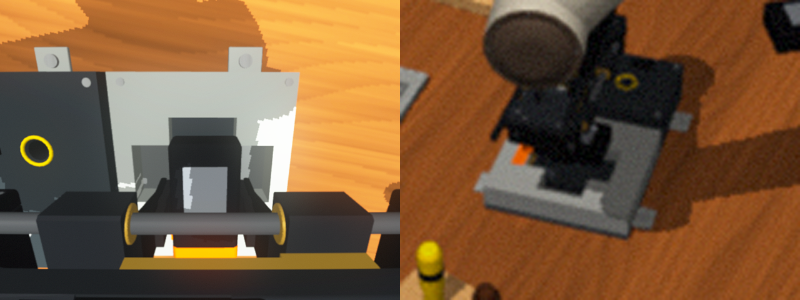

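Pack hovers over the pocket. Rim near edge is at (269..381,188) in full-size pixels and pack near edge at (272..386,218). I'll quantify their relative offset in this same view.

```bash
python3 - <<'E'
from h import *
m=np.load('w3m.npy',allow_pickle=True).item(); a=np.load('w3.npy')
g=cv2.cvtColor(a,cv2.COLOR_RGB2GRAY).astype(int)
print('col325',[(v,g[v,325]) for v in range(180,230,2)])
print('row200',[(u,g[200,u]) for u in range(258,400,4)])
print('row240',[(u,g[240,u]) for u in range(258,400,4)])
E
```

```text
col325 [(180, np.int64(191)), (182, np.int64(192)), (184, np.int64(191)), (186, np.int64(192)), (188, np.int64(111)), (190, np.int64(73)), (192, np.int64(76)), (194, np.int64(74)), (196, np.int64(74)), (198, np.int64(72)), (200, np.int64(74)), (202, np.int64(72)), (204, np.int64(73)), (206, np.int64(71)), (208, np.int64(71)), (210, np.int64(71)), (212, np.int64(68)), (214, np.int64(69)), (216, np.int64(63)), (218, np.int64(39)), (220, np.int64(34)), (222, np.int64(36)), (224, np.int64(35)), (226, np.int64(33)), (228, np.int64(34))]
row200 [(258, np.int64(191)), (262, np.int64(190)), (266, np.int64(192)), (270, np.int64(119)), (274, np.int64(92)), (278, np.int64(77)), (282, np.int64(75)), (286, np.int64(75)), (290, np.int64(75)), (294, np.int64(75)), (298, np.int64(72)), (302, np.int64(75)), (306, np.int64(73)), (310, np.int64(73)), (314, np.int64(75)), (318, np.int64(72)), (322, np.int64(74)), (326, np.int64(73)), (330, np.int64(74)), (334, np.int64(74)), (338, np.int64(73)), (342, np.int64(73)), (346, np.int64(74)), (350, np.int64(75)), (354, np.int64(75)), (358, np.int64(78)), (362
[... 282 characters left out ...]
1)), (270, np.int64(39)), (274, np.int64(40)), (278, np.int64(38)), (282, np.int64(39)), (286, np.int64(37)), (290, np.int64(38)), (294, np.int64(37)), (298, np.int64(35)), (302, np.int64(37)), (306, np.int64(35)), (310, np.int64(35)), (314, np.int64(34)), (318, np.int64(34)), (322, np.int64(35)), (326, np.int64(36)), (330, np.int64(36)), (334, np.int64(35)), (338, np.int64(37)), (342, np.int64(37)), (346, np.int64(36)), (350, np.int64(39)), (354, np.int64(39)), (358, np.int64(42)), (362, np.int64(42)), (366, np.int64(45)), (370, np.int64(46)), (374, np.int64(49)), (378, np.int64(52)), (382, np.int64(53)), (386, np.int64(92)), (390, np.int64(175)), (394, np.int64(176)), (398, np.int64(180))]
```

```bash
python3 - <<'E'
from h import *
m=np.load('w3m.npy',allow_pickle=True).item(); t=np.array([.5206,.016]); R=np.array([[.984,-.18],[.18,.984]])
L=lambda u,v,z: (R.T@(onz(m,u,v,z)[:2]-t)).round(4)
print('rim edge mid',L(325,188,.034),'rim sides',L(270,200,.034),L(379.5,200,.034))
print('pack lower edge',L(325,217,.0511),'upper',L(325,217,.075),'sides top at row240',L(269,240,.075),L(385,240,.075))
m=np.load('w2m.npy',allow_pickle=True).item(); t=np.array([.5994,-.0297]);R=np.array([[.974,-.227],[.227,.974]])
print('w2 lower edge',L(328,219,.1992))
E
```

```text
rim edge mid [-0.0506 -0.0012] rim sides [-0.0449 -0.0275] [-0.0449  0.0248]
pack lower edge [-0.0407 -0.0012] upper [-0.0465 -0.001 ] sides top at row240 [-0.0375 -0.0224] [-0.0375  0.0219]
w2 lower edge [-0.04    0.0002]
```

Relative to the pack, the bay centre is about 3.3 mm back and 1.2 mm right. Correct this and lower gently.

Request:
jog_arm:
  rows:
    - [[0.0033, -0.0012, 0, 0], [0, 0, 0.01, 0], [0, 0, 0.008, 0], [0, 0, 0.005, 0], [0, 0, 0.004, 0], [0, 0, 0, 0]]

```text
time_s: 6.35
tcp_pos: [0.5165, 0.0146, 0.0958]
ee_rot: [[-0.984, -0.181, -0.001], [-0.181, 0.984, -0.0], [0.001, -0.0, -1.0]]
wrist_force: [-0.0, 0.1, -1.2]
gripper_width: 0.527
gripper_force: 30.0
```

Request:
jog_arm:
  rows:
    - [[0, 0, 0.003, 0], [0, 0, 0.002, 0], [0, 0, 0.001, 0], [0, 0, 0, 0]]

```text
time_s: 6.85
tcp_pos: [0.5166, 0.0147, 0.0902]
ee_rot: [[-0.984, -0.181, -0.0], [-0.181, 0.984, -0.0], [0.0, 0.0, -1.0]]
wrist_force: [-1.1, -0.1, -2.2]
gripper_width: 0.52
gripper_force: 30.0
```

Nearly on the floor (0.8 mm to go). Lower the rest, then release to about 60 mm so the backs stay inside the scoops.

Request:
jog_arm:
  rows:
    - [[0, 0, 0.001, 0], [0, 0, 0, 0]]

```text
time_s: 7.1
tcp_pos: [0.5168, 0.0147, 0.0893]
ee_rot: [[-0.984, -0.181, 0.0], [-0.181, 0.984, 0.0], [-0.0, 0.0, -1.0]]
wrist_force: [-0.4, -0.6, -1.8]
gripper_width: 0.523
gripper_force: 30.0
```

Request:
jog_arm:
  rows:
    - [[0, 0, 0, 0], [0, 0, 0, 0], [0, 0, 0, 0]]
  claw: 0.66

```text
time_s: 7.48
tcp_pos: [0.5168, 0.0147, 0.0894]
ee_rot: [[-0.984, -0.181, 0.0], [-0.181, 0.984, 0.0], [-0.0, 0.0, -1.0]]
wrist_force: [0.5, 0.1, 0.7]
gripper_width: 0.659
gripper_force: 0.0
```

Request:
jog_arm:
  rows:
    - [[0, 0, -0.02, 0], [0, 0, -0.05, 0], [0, 0, -0.06, 0], [-0.03, 0, -0.06, 0], [-0.04, 0, 0, 0], [0, 0, 0, 0], [0, 0, 0, 0]]

```text
time_s: 8.35
tcp_pos: [0.5826, 0.0267, 0.2742]
ee_rot: [[-0.984, -0.181, -0.002], [-0.181, 0.984, -0.0], [0.002, 0.0, -1.0]]
wrist_force: [-0.3, -0.2, -0.2]
gripper_width: 0.661
gripper_force: 0.0
```

```bash
python3 - <<'E'
from h import *
s=sense();print(s['time_s'],s['tcp_pos'],s['ee_rot'].round(3).tolist(),s['gripper_width'])
m=camera_model('wrist'); a=capture('wrist'); save('w4',a); np.save('w4.npy',a); np.save('w4m.npy',m,allow_pickle=True)
E
```

```text
8.35 [0.58262447 0.02674111 0.27418465] [[-0.984, -0.181, -0.002], [-0.181, 0.984, -0.0], [0.002, 0.0, -1.0]] 0.6607708471175094
```

View pics/w4.png

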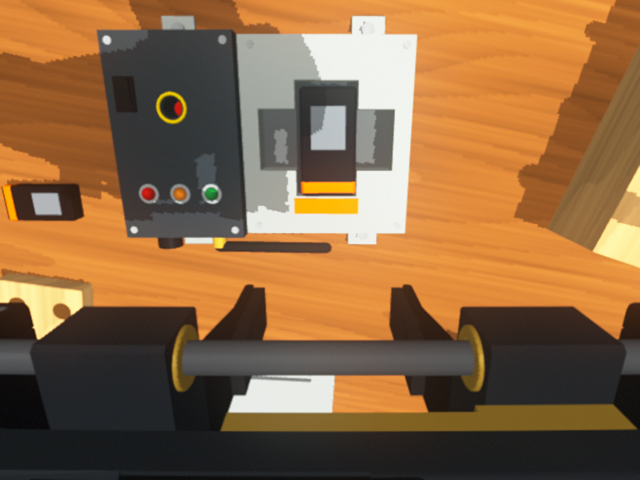

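The pack sits down in the pocket, orange (328,187) beside the stripe (326,205), with even margins. The ring is at (172,107). Next: over to the tool block.

Request:
jog_arm:
  rows:
    - [[0.006, 0.044, -0.01, 0], [0.006, 0.044, -0.01, 0], [0.006, 0.044, -0.01, 0], [0.006, 0.044, 0, 0], [0.006, 0.044, 0, 0], [0.004, 0.043, 0, 0], [0, 0, 0, 0], [0, 0, 0, 0]]
  claw: 1

```text
time_s: 9.4
tcp_pos: [0.5019, 0.2789, 0.3049]
ee_rot: [[-0.983, -0.181, -0.001], [-0.181, 0.983, -0.001], [0.001, -0.001, -1.0]]
wrist_force: [-0.2, 0.9, -0.1]
gripper_width: 1.001
gripper_force: 0.0
```

```bash
python3 - <<'E'
from h import *
s=sense();print(s['time_s'],s['tcp_pos'],s['ee_rot'].round(3).tolist())
m=camera_model('wrist'); a=capture('wrist'); save('w5',a); np.save('w5.npy',a); np.save('w5m.npy',m,allow_pickle=True)
b=np.load('w4.npy'); mb=np.load('w4m.npy',allow_pickle=True).item(); h=cv2.cvtColor(b,cv2.COLOR_RGB2HSV)
y=(h[...,0]>24)&(h[...,0]<35)&(h[...,1]>150)&(h[...,2]>150); y[:80]=0;y[135:]=0;y[:,:145]=0;y[:,200:]=0
e=cv2.minEnclosingCircle(cv2.findNonZero(y.astype(np.uint8)));print('ring',e,onz(mb,*e[0],.05))
k=(h[...,0]<25)&(h[...,1]>200)&(h[...,2]>180); k[:175]=0;k[196:]=0;k[:,:290]=0;k[:,370:]=0
B=cv2.boxPoints(cv2.minAreaRect(cv2.findNonZero(k.astype(np.uint8))));W=np.array([onz(mb,*q,.04)[:2] for q in B]);print('orange',B.tolist(),W.mean(0),np.linalg.norm(W[0]-W[1]),np.linalg.norm(W[1]-W[2]))
E
```

```text
9.4 [0.50193789 0.27888339 0.30494045] [[-0.983, -0.181, -0.001], [-0.181, 0.983, -0.001], [0.001, -0.001, -1.0]]
ring ((171.0774688720703, 107.1549301147461), 15.982980728149414) [ 0.51373876 -0.10921085  0.05      ]
orange [[301.0, 182.0], [354.0, 182.0], [354.0, 193.0], [301.0, 193.0]] [0.55506313 0.02172285] 0.04464312207733869 0.009341903513753
```

View pics/w5.png

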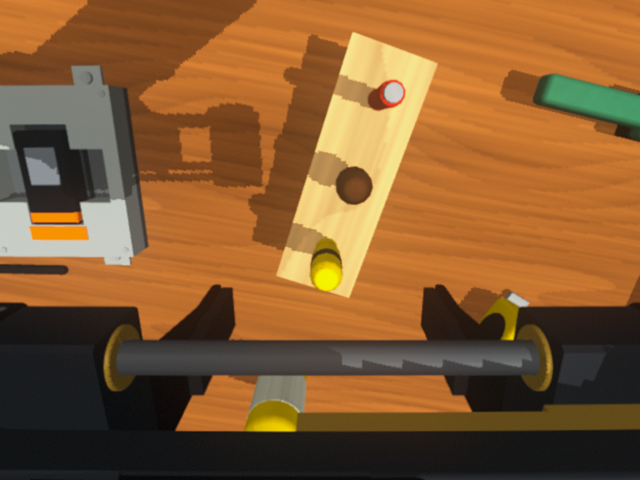

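The punch's grey top, with its red handle below, is at (392,93). Awl bulb (354,185), screwdriver (326,270); block corners (352,32), (437,64), (348,297), (277,275). Computing the punch axis and checking it against the block's corners.

```bash
python3 - <<'E'
from h import *
m=np.load('w5m.npy',allow_pickle=True).item(); a=np.load('w5.npy'); h=cv2.cvtColor(a,cv2.COLOR_RGB2HSV)
k=(h[...,1]<70)&(a.min(2)>120); k[:75]=0;k[115:]=0;k[:,:372]=0;k[:,412:]=0
n,l,st,c=cv2.connectedComponentsWithStats(k.astype(np.uint8)); i=1+st[1:,4].argmax(); e=cv2.minEnclosingCircle(cv2.findNonZero((l==i).astype(np.uint8))); p=onz(m,*e[0],.15); print(e,'punch',p)
C=np.array([onz(m,*q,.07)[:2] for q in [(352,32),(437,64),(348,297),(277,275)]]); c=C.mean(0)
d=C[3]-C[0];print('block',c,[np.linalg.norm(C[k]-C[k-1]).round(3) for k in range(4)],'end hole',c-65e-3*d/np.linalg.norm(d),np.degrees(np.arctan2(d[1],d[0])))
t=np.array([.5019,.2789]);R=np.array([[-.983,-.181],[-.181,.983]]);print('tool shift',R.T@(p[:2]-t))
E
```

```text
((393.2790832519531, 92.44186401367188), 9.826197624206543) punch [0.39869771 0.29976709 0.15      ]
block [0.46305022 0.29109375] [np.float64(0.209), np.float64(0.07), np.float64(0.209), np.float64(0.068)] end hole [0.39861258 0.29962545] -7.542235101910284
tool shift [0.09767091 0.03919197]
```

Punch axis is (0.3987, 0.2997), in agreement with the block-derived hole (0.3986, 0.2996). Move above it, descend, grip.

Request:
jog_arm:
  rows:
    - [[0.04, 0.017, 0, 0], [0.04, 0.017, 0, 0], [0.0177, 0.0052, 0, 0], [0, 0, 0.04, 0], [0, 0, 0.05, 0], [0, 0, 0.04, 0], [0, 0, 0.012, 0], [0, 0, 0, 0], [0, 0, 0, 0]]

```text
time_s: 10.58
tcp_pos: [0.4002, 0.3011, 0.1648]
ee_rot: [[-0.984, -0.181, 0.002], [-0.181, 0.984, 0.003], [-0.003, 0.002, -1.0]]
wrist_force: [0.1, 0.2, 0.2]
gripper_width: 0.996
gripper_force: 0.0
```

Request:
jog_arm:
  rows:
    - [[0, 0, 0, 0], [0, 0, 0, 0], [0, 0, 0, 0], [0, 0, 0, 0], [0, 0, 0, 0], [0, 0, 0, 0], [0, 0, 0, 0], [0, 0, 0, 0]]
  claw: 0

```text
time_s: 11.58
tcp_pos: [0.3993, 0.3003, 0.1631]
ee_rot: [[-0.984, -0.181, -0.0], [-0.181, 0.984, -0.0], [0.0, -0.0, -1.0]]
wrist_force: [-0.5, 1.6, 0.1]
gripper_width: 0.177
gripper_force: 30.2
```

Gripped (15.4 mm). Lift straight out and carry to above the hole.

Request:
jog_arm:
  rows:
    - [[0, 0, -0.02, 0], [0, 0, -0.03, 0], [0, 0, -0.04, 0], [0, 0, -0.03, 0], [0, 0, 0, 0], [-0.0038, -0.0423, 0, 0], [-0.0038, -0.0423, 0, 0], [-0.0038, -0.0423, 0, 0], [-0.0038, -0.0423, 0, 0], [-0.0038, -0.0423, 0, 0], [-0.0038, -0.0423, 0, 0], [-0.0038, -0.0423, 0, 0], [-0.004, -0.0423, 0, 0], [-0.004, -0.0423, 0, 0], [-0.004, -0.0427, 0, 0], [0, 0, 0.03, 0], [0, 0, 0.02, 0], [0, 0, 0, 0], [0, 0, 0, 0], [0, 0, 0, 0]]

```text
time_s: 14.08
tcp_pos: [0.5142, -0.1089, 0.2339]
ee_rot: [[-0.983, -0.181, 0.002], [-0.181, 0.983, 0.0], [-0.002, -0.0, -1.0]]
wrist_force: [-0.6, 0.3, -0.8]
gripper_width: 0.175
gripper_force: 30.0
```

```bash
python3 - <<'E'
from h import *
s=sense();print(s['time_s'],s['tcp_pos'],s['ee_rot'].round(3).tolist(),s['gripper_width'])
m=camera_model('wrist'); a=capture('wrist'); np.save('w6.npy',a); np.save('w6m.npy',m,allow_pickle=True)
b=capture('side'); np.save('s6.npy',b); ms=camera_model('side'); t=s['tcp_pos']
print('tip exp px',proj(m,t-[0,0,.1531]),'hole exp',proj(m,[.5138,-.1091,.05]),'side tip',proj(ms,t-[0,0,.1531]),'hole',proj(ms,[.5138,-.1091,.05]))
u,v=map(int,proj(ms,[.5138,-.1091,.05]))
c=cv2.resize(b[v-50:v+40,u-60:u+60],(400,300),interpolation=cv2.INTER_CUBIC)
save('w6',np.vstack([cv2.resize(a[100:400,120:520],(400,300)),c]))
E
```

```text
14.075 [ 0.51424799 -0.10888572  0.23394638] [[-0.983, -0.181, 0.002], [-0.181, 0.983, 0.0], [-0.002, -0.0, -1.0]] 0.17466757174772224
tip exp px (np.float64(327.5402719995004), np.float64(247.99254358849413)) hole exp (np.float64(327.37166819816684), np.float64(234.3314966963648)) side tip (np.float64(360.0984668623593), np.float64(223.1318570365369)) hole (np.float64(360.02597424908197), np.float64(231.48116048955794))
```

View pics/w6.png

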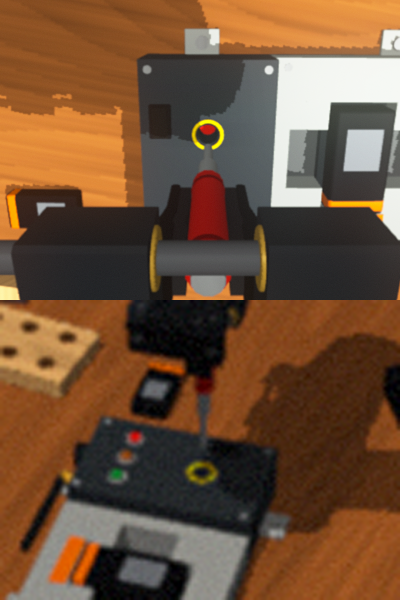

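Wrist view: tip at (327,245), ring at (328,235). Side view: the tip is directly above the ring, all consistent to about 1.5 mm in x. I'll nudge by that and enter the hole, stopping short of the button.

Request:
jog_arm:
  rows:
    - [[-0.0015, 0, 0.01, 0], [0, 0, 0.01, 0], [0, 0, 0.01, 0], [0, 0, 0.01, 0], [0, 0, 0.008, 0], [0, 0, 0, 0], [0, 0, 0, 0]]

```text
time_s: 15.05
tcp_pos: [0.5156, -0.1088, 0.1854]
ee_rot: [[-0.983, -0.181, 0.001], [-0.181, 0.983, -0.0], [-0.001, -0.0, -1.0]]
wrist_force: [-0.3, -0.2, 0.3]
gripper_width: 0.175
gripper_force: 30.0
```

Request:
jog_arm:
  rows:
    - [[0, 0, 0.003, 0], [0, 0, 0.002, 0], [0, 0, 0.001, 0], [0, 0, 0, 0], [0, 0, 0, 0]]

```text
time_s: 15.68
tcp_pos: [0.5155, -0.1088, 0.1795]
ee_rot: [[-0.983, -0.181, 0.001], [-0.181, 0.983, -0.0], [-0.001, -0.0, -1.0]]
wrist_force: [-0.2, 0.7, 4.2]
gripper_width: 0.18
gripper_force: 30.0
```

Button spring felt (~4.5 N). Continue in small steps.

Request:
jog_arm:
  rows:
    - [[0, 0, 0.001, 0], [0, 0, 0.001, 0], [0, 0, 0, 0], [0, 0, 0, 0]]

```text
time_s: 16.18
tcp_pos: [0.5155, -0.1088, 0.1773]
ee_rot: [[-0.983, -0.181, 0.0], [-0.181, 0.983, -0.0], [-0.0, -0.0, -1.0]]
wrist_force: [0.1, 0.2, 4.6]
gripper_width: 0.174
gripper_force: 30.0
```

Request:
jog_arm:
  rows:
    - [[0, 0, 0.001, 0], [0, 0, 0, 0], [0, 0, 0, 0]]

```text
time_s: 16.55
tcp_pos: [0.5155, -0.1088, 0.1763]
ee_rot: [[-0.984, -0.181, 0.0], [-0.181, 0.984, -0.0], [-0.0, -0.0, -1.0]]
wrist_force: [-0.6, 0.2, 4.6]
gripper_width: 0.173
gripper_force: 30.0
```

Request:
jog_arm:
  rows:
    - [[0, 0, 0.0005, 0], [0, 0, 0, 0], [0, 0, 0, 0]]

```text
time_s: 16.92
tcp_pos: [0.5155, -0.1088, 0.176]
ee_rot: [[-0.983, -0.181, 0.001], [-0.181, 0.983, -0.0], [-0.001, -0.0, -1.0]]
wrist_force: [-0.5, 0.5, 5.4]
gripper_width: 0.179
gripper_force: 30.0
```

Request:
jog_arm:
  rows:
    - [[0, 0, 0.0005, 0], [0, 0, 0, 0], [0, 0, 0, 0]]

```text
time_s: 17.3
tcp_pos: [0.5156, -0.1089, 0.1759]
ee_rot: [[-0.983, -0.181, 0.001], [-0.181, 0.983, -0.0], [-0.001, -0.0, -1.0]]
wrist_force: [-0.8, 0.6, 8.2]
gripper_width: 0.173
gripper_force: 30.0
```

The force jumped to 8.2 N with almost no travel, so the button is on its hard stop. I'll hold briefly and hand in.

Request:
jog_arm:
  rows:
    - [[0, 0, 0, 0], [0, 0, 0, 0], [0, 0, 0, 0], [0, 0, 0, 0]]

```text
time_s: 17.8
tcp_pos: [0.5156, -0.1089, 0.1759]
ee_rot: [[-0.983, -0.181, 0.001], [-0.181, 0.983, -0.0], [-0.001, -0.0, -1.0]]
wrist_force: [-0.2, 0.7, 8.3]
gripper_width: 0.179
gripper_force: 30.0
```

```bash
python3 - <<'E'
from h import *
s=sense();print(s['tcp_pos'],s['wrist_force'],s['gripper_force']); print(finish_job())
E
```

```text
[ 0.51559412 -0.10885834  0.17588323] [-0.17672665  0.73334378  8.34183842] 30.002143601886928
the job is handed in; nothing more can be done
None
```

I laid the pack in the bay with its orange end at the orange mark and let it go, and handed the job in at about 18 s with the gripped punch holding the reset button against its stop at about 8 N; no verdict came back.

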